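Slide a steel spacer along the rail into the corner nest of a welding jig

TASK

Set up the spot-welding jig: with the fingertips, push the steel spacer block across the plate, away from the robot, until it lies flat against the long rail, then, keeping it against the rail, slide it along into the corner pocket until it sits square and fully home, touching both the rail and the end stop. Do not pick it up or tip it, and leave the other things on the jig and the bench where they are. Finish with the robot clear of everything.

Things in the scene. Friction and masses are not known exactly. Their poses are not given: they have to be found in the camera images.
- spacer: loose bright steel spacer, 34 mm (its x) by 44 mm (its y) by 20 mm high, about 0.2 kg, two dark dots along its y on top; the only rectangular block on the jig plate. Origin at the centre of its underside, z up. It starts off the rail, turned up to 0.45 rad from square. Home, its origin is at x -17, y -22, z 0 mm in corner's frame, its x along the corner's x (either way round).
- corner (a point): inner corner of the pocket, where the faces of rail and end stop meet, at the level of the jig plate's top. x points level into the rail (its face is the plane x = 0), y along the rail into the stop (its face is y = 0), z up. Rail: x 0 to 22, y -255 to +35 mm. Stop: x -46 to 0, y 0 to 22 mm. Both stand 9 mm above the plate, 11 mm lower than the spacer's top.
- lip (a point): inner top edge of the low lip that closes the pocket opposite the rail, at its end away from the stop; axes as corner. In the corner's frame it is at x -38, y -28, z 8 mm. The lip is 8 mm thick and 8 mm high; from the stop to here it is parallel to the rail (pocket 38 mm wide), then it flares outwards 16 mm further. A fingertip 11 mm above the plate passes over rail, stop and lip.
- jig: the jig, fixed to the bench: a dark steel plate 185 by 300 mm, 12 mm thick, that carries the rail along its far side and the end stop at its left end. Axes as corner. Origin on the bench; the corner is at x 45, y 110, z 12 mm from it, the plate reaches from x -110 to +75 and y -150 to +150 mm.
- electrode_cap: bystander: copper welding tip, 18 mm diameter, 24 mm high, tapered, standing on the jig plate on the side away from the rail; origin at the centre of its underside
- collar: bystander: steel ring, 30 mm outside, 16 mm hole, 14 mm high, lying on the jig plate on the side away from the rail, abreast of the pocket; origin at the centre of its underside
- slug: bystander: dark round steel slug, 22 mm diameter, 26 mm high, standing on the jig plate near the edge away from the rail; origin at the centre of its underside
- hammer: bystander: hammer lying on the bench at the robot's left; origin under its middle
- comb_block: bystander: comb-shaped steel block, 75 x 120 x 40 mm high, on the bench at the robot's right; origin at the centre of its underside
- tin: bystander: open steel cup, 76 mm diameter, 85 mm high, on the bench at the far left; origin at the centre of its underside
- pliers: bystander: pliers lying on the bench at the robot's right, 170 mm long, 16 mm high; origin under the middle
There are look-alikes about, which are no part of the job. Leave any brown or pink look-alike of the spacer alone.

How it is judged:
By the outcome, as a careful person would: the job done as asked, in the order asked, and still so for the second after the job is handed in, with the robot touching nothing.
It also fails if it takes over 48 s, if anything falls off the work surface, if the arm or the gripper's body presses on something with over 40 N, if the wrist force passes 120 N, or if a joint passes its speed limit or range.

ROBOT

A 6-joint arm with a two-finger parallel gripper is mounted at the origin on the work surface. World frame = base frame: x ahead of the robot, y to its left, z up, the work surface at z = 0. Lengths are in mm, angles in rad, forces in N, time in s.
With the tool pointing down it reaches from about 300 to 775 mm from the base axis. Payload 14.6 kg.
Tool frame: the origin (TCP) lies on the centre line of the jaws, within the pads' length; the fingertips stand 25 mm ahead of it and the grasp point (between the pads) lies 6 mm ahead of it; z points along the fingers, y is the line along which they close (so a half turn about z gives the same grasp; the last joint's range is limited). The gripper opens to 85 mm and grips with 20 to 120 N. Pads are 22 mm wide; open, the fingers measure 114 mm over their backs; the gripper's body (76 mm by 85 mm) begins 54 mm behind the grasp point. The pads swing forward as they close: fully open they stand 13 mm farther back than shut.
Start: joints at [1.216, 0.3, 1.521, -0, 1.321, -0.067], TCP at [156.111, 527.37, 256.281] pointing down, gripper open.
Joint ranges: [-3.03, 3.03], [-0.79, 2.21], [0.23, 2.52], [-1.04, 4.18], [0, 3.07], [-2.55, 2.55]. Speed limits (rad/s): [2.22, 2.22, 2.57, 3.14, 3.14, 3.14].

INTERFACE

Orientations are given as a rotation vector (axis times angle).
In Python, from bench import robot, camera, camera_model, recognise gives the robot as it stands. The module is installed in compiled form; this text tells all that it offers.
- The arm moves only by the tool apply_moves, never from a script. Its argument "plan" is a list of rows, each a list of 6 numbers: the shift along the tool's x, y, z in cm, then the turn, a rotation vector about the tool's x, y, z in rad. A call has exactly 8 rows; each row shifts and turns the commanded pose from where the row before left it, along the tool's axes as they then stand; what a row does not reach is not made up. A row lasts 1/10 s, in which the tool goes at most 50 mm and 8.59 degrees, less where a joint would pass 70% of its speed; a pose out of reach is approached as far as the arm can. A call is refused whole if a number of a shift passes 5 or a number of a turn 0.15, either way. A call with a gripper value outside its range is refused whole. "gripper" is the opening, from 0 (shut) to 1 (fully open), set as the call begins (left out, the last holds). The fingers move at their own pace and stop on an object; the grip force is fixed at half the most. Time passes only in rows, so rows that do not move let the fingers close, or fill a call up. It gives the time, the measured TCP pose, the force, the opening and the grip force at its end, in the units of the state.
- robot.get_obs(): the state, without advancing time (a new reading comes with each control period).
- camera(name): name is "scene" or "top" or "wrist"; returns the picture (480x640x3 uint8, blue, green, red); there is no depth.
- camera_model(name): a dict with "mtx" (3x3 intrinsics, pixels), "R" (3x3) and "t" (3): a world point X has camera coordinates R X + t. Camera axes: x right, y down, z forward; pixel columns grow to the right and rows downward; lengths in mm; the calibration is good to about 2 mm. A picture is of the moment at which its call begins: read the wrist's pose just before it. camera_model takes no time and is no camera call; for the wrist camera it gives the pose at the moment of the call.
- robot.job_done(): hands the job in; it is judged then, once.
Trained networks look in the newest picture that a camera, given by its name, has taken for a name from the list of things; names that differ only in an ending like _2 or _b are one class to them, and where a whole thing is asked for, a point or a joint stands for the part that bears it (a point fixed in the world has none). Each returns a list of dicts, best first, with "conf" (0 to 1); they miss things now and then, are a little off and sometimes report something else, mostly with a low value. They report only what shows in the picture. A call takes as long as a camera call. They do not tell look-alikes from the thing itself.
- recognise(camera, thing): "position" ([x, y, z] in mm, in world coordinates, good to about 4 mm: the middle of the surface that is visible of it).
The state is a dict: "clock": time; "joints": joint angles; "joint_velocities": joint speeds; "joint_efforts": joint torques, N m; "tcp_pos": TCP position; "tool_rot": TCP orientation; "force": force on the tool from outside, world axes, zero at the start; "ft_torque": the same for the moment, N m; "opening": finger opening in mm; "gripper_force": force on a finger pad.
Only numpy, scipy, OpenCV 4.12 (cv2) and the standard library are available. Lean on these libraries where they do the work, as an engineer would, in place of code of your own. Each camera call takes 0.05 s, during which the arm holds its last target. There are 200 camera calls.

## Working session

There is one attempt and no reset: what is moved stays moved. The work goes in short steps, Python scripts to look and compute and a tool call to move; the robot and the scene stay as the last step left them, time stands still between calls to the robot, and variables do not carry over. Pictures are saved under pics/ and viewed, at most 10 in all, crops included, and the job is handed in when it is done.

Besides the shell and the picture viewer there is one more tool, called after ">>>" as name([rows], argument=value, ...), one row to a line, values as JSON. apply_moves: Moves the arm, as the interface text tells. Its arguments: {"type":"object","properties":{"plan":{"type":"array"},"gripper":{"type":"number"}},"required":["plan"]}

```bash
mkdir -p pics; python3 - <<'E'
from bench import robot,camera,camera_model,recognise
import cv2,numpy as np
o=robot.get_obs();print(o['clock'],o['tcp_pos'],o['tool_rot'],o['opening'])
for c in ['top','scene']:
    cv2.imwrite(f'pics/{c}0.png',camera(c))
    m=camera_model(c);print(c,np.round(-np.array(m['R']).T@m['t']))
    if c=='top':
        for t in ['spacer','corner','lip','jig','collar','electrode_cap','slug','comb_block','tin']:
            print(t,[(np.round(d['position']),round(d['conf'],2)) for d in recognise(c,t)])
E
```

```text
0.0 [156.02022265 527.1766426  255.68775432] [-4.50410891e-01 -3.10887393e+00  1.91512168e-03] 85.45359239447983
top [ 377.   -9. 1273.]
spacer [(array([561.,  23.,  27.]), 0.81), (array([ 536., -145.,   20.]), 0.57), (array([392.,  -3.,  19.]), 0.54), (array([513., 112.,  28.]), 0.21)]
corner [(array([570.,  84.,  11.]), 0.9)]
lip []
jig [(array([564.,  88.,  14.]), 0.8)]
collar [(array([520., 214.,  26.]), 0.49)]
electrode_cap [(array([513., 116.,  33.]), 0.44)]
slug []
comb_block [(array([ 625., -437.,   39.]), 0.69)]
tin []
scene [964. 754. 831.]
```

View pics/top0.png

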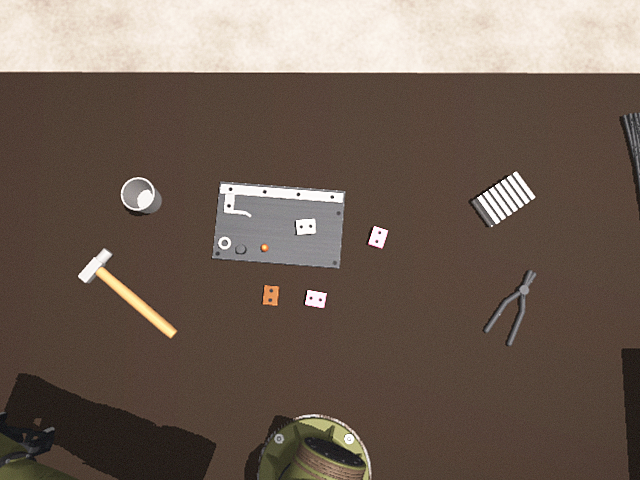

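The picture shows the jig at (280,225), with the rail on its far side and the pocket at the left end (230,203). The spacer is at (306,227). The collar (224,243), slug (241,249) and cap (265,247) are on the near side. The brown and pink look-alikes are off the plate.

```bash
cat > h.py <<'E'
import numpy as np,cv2
from bench import robot,camera,camera_model,recognise
def ray(m,uv,z):
    M=np.array(m['mtx']);R=np.array(m['R']);t=np.array(m['t'])
    c=-R.T@t; d=R.T@np.linalg.inv(M)@np.array([uv[0],uv[1],1.]); return c+d*(z-c[2])/d[2]
def proj(m,P):
    P=np.atleast_2d(P);q=(np.array(m['R'])@P.T+np.array(m['t']).reshape(3,1));q=np.array(m['mtx'])@q;return (q[:2]/q[2]).T
E
python3 - <<'E'
from h import *
im=cv2.imread('pics/top0.png')
cv2.imwrite('pics/crop0.png',cv2.resize(im[170:280,205:355],None,fx=5,fy=5,interpolation=cv2.INTER_CUBIC))
m=camera_model('top')
for n,uv,z in [('FL',(220,182),12),('FR',(345,191),12),('NR',(339,268),12),('NL',(212.5,258),12),('sp',(306,227),32)]: print(n,ray(m,uv,z).round(1))
m=camera_model('wrist');c=-np.array(m['R']).T@m['t'];print(c,np.array(m['R']),m['mtx'])
E
```

```text
FL [668.9 225.4  12. ]
FR [648.1 -72.6  12. ]
NR [464.6 -58.2  12. ]
NL [487.  238.5  12. ]
sp [558.3  19.2  32. ]
[ 88.97610012 548.18570975 373.26896159] [[ 2.84193085e-01  9.58767044e-01  2.15374167e-04]
 [ 9.21038326e-01 -2.73072104e-01  2.77704930e-01]
 [ 2.66313147e-01 -7.87234529e-02 -9.60666397e-01]] [[390.32786822   0.         313.52432809]
 [  0.         390.32786822 232.25383276]
 [  0.           0.           1.        ]]
```

View pics/crop0.png

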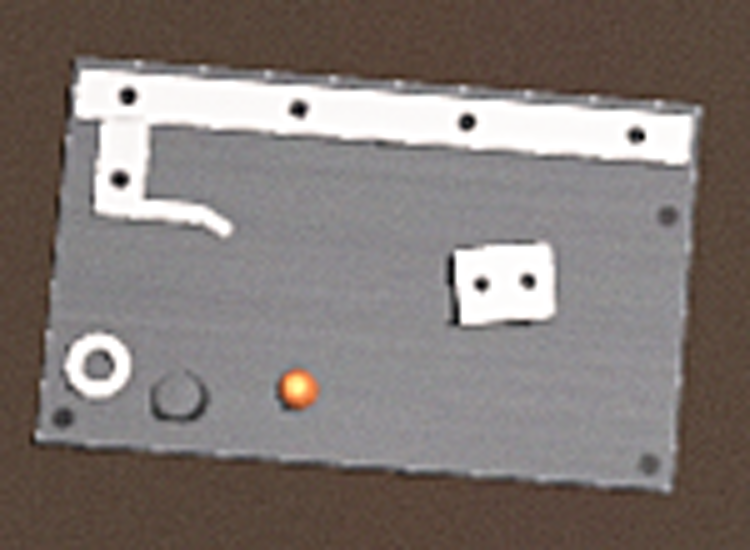

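The corner comes out near (637,188) with jig yaw about -0.073. The spacer is near (558,19), turned about 0.14 relative to the jig. I'll shut the gripper, align the tool with the rail and move to a spot above the near side of the spacer.

>>> apply_moves([
  [0, 0, 0, 0, 0, -0.11],
  [0, 0, 0, 0, 0, -0.105],
  [-2.8, -3.4, 0.6, 0, 0, 0],
  [-2.8, -3.4, 0.6, 0, 0, 0],
  [-2.8, -3.4, 0.6, 0, 0, 0],
  [-2.8, -3.4, 0.6, 0, 0, 0],
  [-2.8, -3.4, 0.6, 0, 0, 0],
  [-2.8, -3.4, 0.6, 0, 0, 0],
], gripper=0)

```text
clock: 1.35
tcp_pos: [309.5, 310.2, 220.3]
tool_rot: [0.114, 3.139, 0.001]
force: [-0.2, 0.4, 0.1]
opening: -0.4
gripper_force: 0.0
```

>>> apply_moves([
  [-2.8, -3.4, 0.6, 0, 0, 0],
  [-2.8, -3.4, 0.6, 0, 0, 0],
  [-2.8, -3.4, 0.6, 0, 0, 0],
  [-2.8, -3.4, 0.6, 0, 0, 0],
  [-2.8, -3.4, 0.6, 0, 0, 0],
  [-2.8, -3.4, 0.6, 0, 0, 0],
  [-2.8, -3.4, 0.6, 0, 0, 0],
  [-2.8, -3.4, 0.6, 0, 0, 0],
])

```text
clock: 2.15
tcp_pos: [513.3, 22.4, 172.2]
tool_rot: [0.115, 3.139, 0.0]
force: [-0.3, 1.6, 0.3]
opening: -0.2
gripper_force: 0.0
```

```bash
python3 - <<'E'
from h import *
from scipy.spatial.transform import Rotation as Ro
o=robot.get_obs();print(o['clock'],o['tcp_pos'],Ro.from_rotvec(o['tool_rot']).as_matrix().round(3).tolist(),o['opening'],o['joints'])
m=camera_model('wrist');im=camera('wrist');cv2.imwrite('pics/w1.png',im)
import pickle;pickle.dump(m,open('m1.pkl','wb'))
for t in ['spacer','corner','lip']: print(t,[(np.round(d['position']),round(d['conf'],2)) for d in recognise('wrist',t)])
print(proj(m,np.array(o['tcp_pos'])+[0,0,-25]))
E
```

```text
2.15 [513.31905171  22.35529611 172.17639726] [[-0.997, 0.073, 0.0], [0.073, 0.997, 0.0], [-0.0, 0.0, -1.0]] -0.23804624741140276 [-2.77820240e-02  3.07692793e-01  1.71837114e+00  2.97765309e-05
  1.11511392e+00 -1.52562491e+00]
spacer [(array([397.,  98.,  26.]), 0.88), (array([ 531., -141.,   18.]), 0.82), (array([547.,  24.,  34.]), 0.75), (array([397.,  -0.,  19.]), 0.75), (array([540., 103.,  16.]), 0.68)]
corner [(array([540., 102.,   8.]), 0.56), (array([549.,  24.,  32.]), 0.18)]
lip [(array([543., 100.,  13.]), 0.97)]
[[311.4444641  302.10920198]]
```

View pics/w1.png

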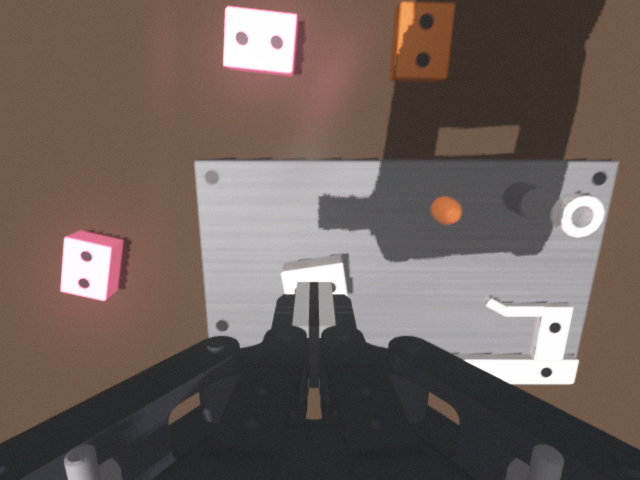

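The wrist picture has the robot side at the top and left to the right. The spacer's near edge runs from about (282,270) to (344,257). The plate's near corners are at (195,161) and (617,161), the pocket is at the right (545,335), and the look-alikes are off the plate.

```bash
python3 - <<'E'
from h import *
import pickle;m=pickle.load(open('m1.pkl','rb'))
im=cv2.imread('pics/w1.png')
c=cv2.resize(im[240:400,265:605],None,fx=2.3,fy=2.3,interpolation=cv2.INTER_CUBIC);cv2.imwrite('pics/w1c.png',c)
a=ray(m,(195,161),12);b=ray(m,(617,161),12);print(a,b)
y=(b-a)/np.linalg.norm(b-a);x=np.array([y[1],-y[0],0]);print('len',np.linalg.norm(b-a),'yaw',np.arctan2(x[1],x[0]))
C=(a+b)/2+155*x+110*y;print('corner',C)
tcp=np.array([513.3,22.4,172.2])
print('tip near face px',[proj(m,tcp-11*x+s*14*y-[0,0,d]).round() for s in(-1,1) for d in (25,38)])
for n,uv,z in [('spNL',(282,269),32),('spNR',(344,256),32),('cap',(446,200),36),('stopright',(573,308),21)]:
    p=ray(m,uv,z);d=p-C;print(n,p.round(1),'corner frame',(d@x).round(1),(d@y).round(1))
E
```

```text
[465.41638711 -56.65923589  12.        ] [487.14836977 238.88355473  12.        ]
len 296.3407163342666 yaw -0.0734003383525312
corner [638.93181533 189.44913456  12.        ]
tip near face px [array([[276., 276.]]), array([[279., 265.]]), array([[347., 276.]]), array([[345., 265.]])]
spNL [543.   -1.2  32. ] corner frame -81.7 -197.2
spNR [536.5  42.9  32. ] corner frame -91.4 -153.7
cap [500.9 111.8  36. ] corner frame -132.0 -87.6
stopright [594.9 214.5  21. ] corner frame -45.7 21.7
```

View pics/w1c.png

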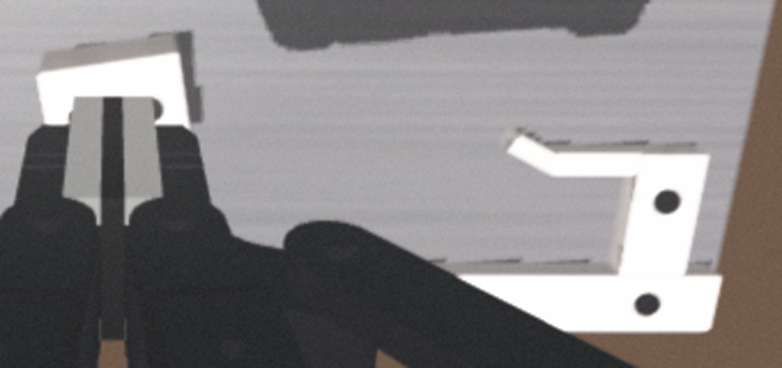

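>>> apply_moves([
  [0, 0.3, 2, 0, 0, 0],
  [0, 0, 2.5, 0, 0, 0],
  [0, 0, 2.5, 0, 0, 0],
  [0, 0, 2.5, 0, 0, 0],
  [0, 0, 2.0, 0, 0, 0],
  [0, 0, 1, 0, 0, 0],
  [0, 0, 0, 0, 0, 0],
  [0, 0, 0, 0, 0, 0],
], gripper=0.24)

```text
clock: 3.15
tcp_pos: [513.0, 27.5, 48.2]
tool_rot: [0.113, 3.138, 0.0]
force: [-0.2, -0.4, -0.3]
opening: 20.5
gripper_force: 0.0
```

>>> apply_moves([
  [0, 0, 0.2, 0, 0, 0],
  [0, 0, 0.2, 0, 0, 0],
  [0, 0, 0.2, 0, 0, 0],
  [0, 0, 0, 0, 0, 0],
  [0, 0, 0, 0, 0, 0],
  [0, 0, 0, 0, 0, 0],
  [0, 0, 0, 0, 0, 0],
  [0, 0, 0, 0, 0, 0],
])

```text
clock: 3.95
tcp_pos: [512.7, 27.1, 41.3]
tool_rot: [0.114, 3.139, -0.0]
force: [0.1, -0.5, 0.3]
opening: 20.5
gripper_force: 0.0
```

>>> apply_moves([
  [-1.0, 0, 0, 0, 0, 0],
  [-0.5, 0, 0, 0, 0, 0],
  [-0.5, 0, 0, 0, 0, 0],
  [-0.5, 0, 0, 0, 0, 0],
  [-0.5, 0, 0, 0, 0, 0],
  [-0.5, 0, 0, 0, 0, 0],
  [-0.5, 0, 0, 0, 0, 0],
  [-0.5, 0, 0, 0, 0, 0],
])

```text
clock: 4.75
tcp_pos: [557.9, 23.8, 41.2]
tool_rot: [-0.114, -3.139, 0.0]
force: [-0.6, -0.0, -0.9]
opening: 20.4
gripper_force: 0.3
```

```bash
python3 - <<'E'
from h import *
o=robot.get_obs();print(o['tcp_pos'],o['force'])
a=camera('wrist');b=camera('top')[170:280,205:355]
b=cv2.resize(b,None,fx=2.6,fy=2.6,interpolation=cv2.INTER_CUBIC)
a=a[200:440,140:600]
c=np.zeros((a.shape[0]+b.shape[0],max(a.shape[1],b.shape[1]),3),np.uint8);c[:a.shape[0],:a.shape[1]]=a;c[a.shape[0]:,:b.shape[1]]=b
cv2.imwrite('pics/w2.png',c)
E
```

```text
[557.9247309   23.77163516  41.20650169] [-0.60230692 -0.01101441 -0.87446048]
```

View pics/w2.png

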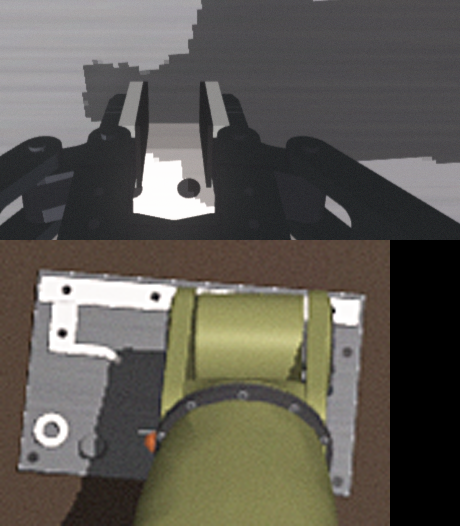

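The spacer's near face (150-205,125) now sits level against both fingers. I'll carry on to the rail.

>>> apply_moves([
  [-0.5, 0, 0, 0, 0, 0],
  [-0.5, 0, 0, 0, 0, 0],
  [-0.5, 0, 0, 0, 0, 0],
  [-0.4, 0, 0, 0, 0, 0],
  [-0.2, 0, 0, 0, 0, 0],
  [-0.1, 0, 0, 0, 0, 0],
  [-0.1, 0, 0, 0, 0, 0],
  [0, 0, 0, 0, 0, 0],
])

```text
clock: 5.65
tcp_pos: [580.1, 22.2, 41.2]
tool_rot: [-0.114, -3.138, -0.0]
force: [-4.8, 0.9, 1.9]
opening: 20.1
gripper_force: 2.2
```

>>> apply_moves([
  [-0.1, 0, 0, 0, 0, 0],
  [0, 0, 0, 0, 0, 0],
  [-0.1, 0, 0, 0, 0, 0],
  [0, 0, 0, 0, 0, 0],
  [0, 0, 0, 0, 0, 0],
  [0, 0, 0, 0, 0, 0],
  [0, 0, 0, 0, 0, 0],
  [0, 0, 0, 0, 0, 0],
])

```text
clock: 6.45
tcp_pos: [580.3, 22.2, 41.2]
tool_rot: [-0.114, -3.134, -0.0]
force: [-21.6, 1.5, 15.4]
opening: 20.7
gripper_force: 10.9
```

>>> apply_moves([
  [0.5, 0, 0, 0, 0, 0],
  [2, 0, 0, 0, 0, 0],
  [0, 0, -3, 0, 0, 0],
  [0, 0, -4, 0, 0, 0],
  [0, -3, -2, 0, 0, 0],
  [0, -3, 0, 0, 0, 0],
  [0, -0.5, 0, 0, 0, 0],
  [0, 0, 0, 0, 0, 0],
], gripper=0.24)

```text
clock: 7.25
tcp_pos: [552.8, -41.6, 131.2]
tool_rot: [0.117, 3.139, -0.0]
force: [-0.3, 0.5, 0.2]
opening: 20.4
gripper_force: 0.0
```

```bash
python3 - <<'E'
from h import *
o=robot.get_obs();print(o['tcp_pos'])
x=np.array([.9973,-.0734,0]);y=np.array([.0734,.9973,0]);C=np.array([638.9,189.4,12])
d=o['tcp_pos']-C;print('tcp c',d@x,d@y)
m=camera_model('wrist');a=camera('wrist')
for (px,py,pz) in [(-34,-150,20),(-34,-194,20),(0,-150,20),(-34,-150,0)]: print((px,py,pz),proj(m,C+px*x+py*y+[0,0,pz]).round())
cv2.imwrite('pics/w3.png',a)
import pickle;pickle.dump(m,open('m3.pkl','wb'))
E
```

```text
[552.77319406 -41.57298729 131.20917867]
tcp c -68.94084629804519 -236.67106777608285
(-34, -150, 20) [[455. 299.]]
(-34, -194, 20) [[383. 299.]]
(0, -150, 20) [[450. 348.]]
(-34, -150, 0) [[444. 286.]]
```

View pics/w3.png

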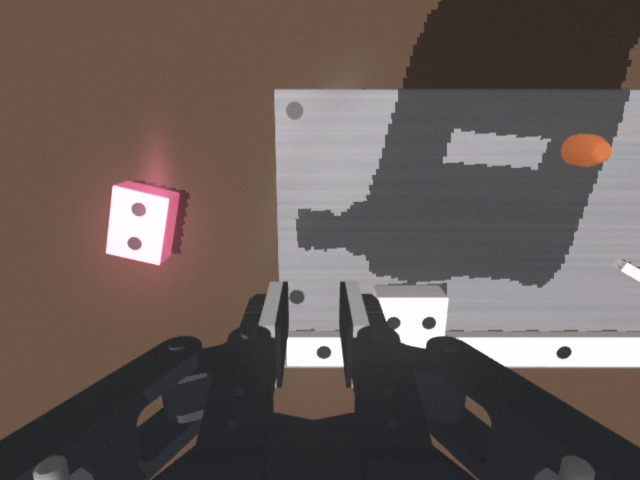

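The spacer is square against the rail: its near edge is level at v≈297, u 376–447, so it spans about y -198 to -155. I'll shut the fingers and come down on its right side.

>>> apply_moves([
  [-2.5, 0, 0, 0, 0, 0],
  [-2.6, 0, 0, 0, 0, 0],
  [0, 0, 2, 0, 0, 0],
  [0, 0, 2, 0, 0, 0],
  [0, 0, 2, 0, 0, 0],
  [0, 0, 1.5, 0, 0, 0],
  [0, 0, 1.1, 0, 0, 0],
  [0, 0, 0, 0, 0, 0],
], gripper=0)

```text
clock: 8.1
tcp_pos: [603.1, -44.1, 43.9]
tool_rot: [-0.114, -3.137, -0.0]
force: [0.4, -0.4, -0.3]
opening: 0.3
gripper_force: 0.0
```

>>> apply_moves([
  [0, 1.0, 0, 0, 0, 0],
  [0, 0.5, 0, 0, 0, 0],
  [0, 0.5, 0, 0, 0, 0],
  [0, 0.5, 0, 0, 0, 0],
  [0, 0.5, 0, 0, 0, 0],
  [0, 0.5, 0, 0, 0, 0],
  [0, 0.5, 0, 0, 0, 0],
  [0, 0.5, 0, 0, 0, 0],
])

```text
clock: 8.9
tcp_pos: [607.2, 0.3, 45.6]
tool_rot: [0.115, 3.139, -0.0]
force: [-0.4, -4.2, 5.9]
opening: 0.0
gripper_force: 2.9
```

```bash
python3 - <<'E'
from h import *
o=robot.get_obs();print(o['tcp_pos'],o['force'])
a=camera('wrist');o=robot.get_obs();print(o['tcp_pos'],o['force'])
m=camera_model('wrist')
x=np.array([.9973,-.0734,0]);y=np.array([.0734,.9973,0]);C=np.array([638.9,189.4,12])
for (px,py,pz) in [(-34,-138,20),(-34,-182,20),(0,-138,20)]: print((px,py,pz),proj(m,C+px*x+py*y+[0,0,pz]).round())
cv2.imwrite('pics/w4.png',cv2.resize(a[200:440,200:520],None,fx=2.4,fy=2.4))
E
```

```text
[6.07207387e+02 3.18434778e-01 4.56290967e+01] [-0.44628078 -4.23686119  5.90966318]
[607.24457595   0.99850211  45.60483348] [ 0.11160238 -3.3365603   4.65157984]
(-34, -138, 20) [[456. 275.]]
(-34, -182, 20) [[334. 275.]]
(0, -138, 20) [[447. 358.]]
```

View pics/w4.png

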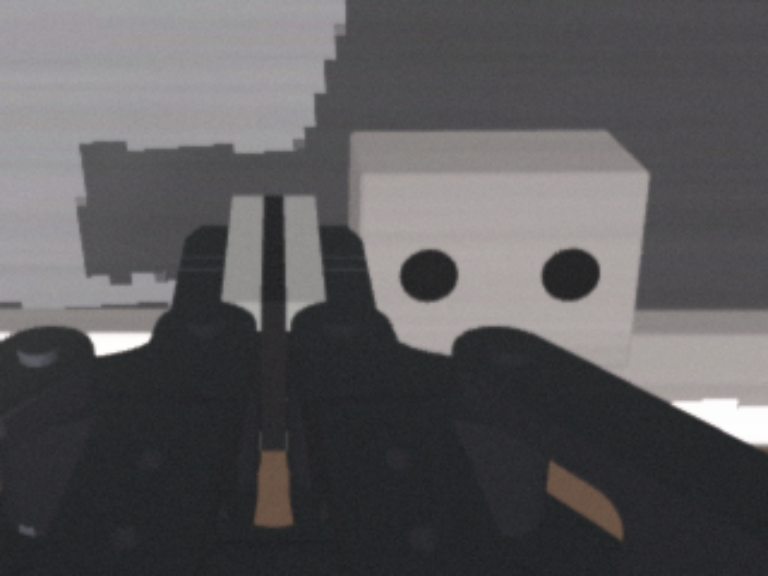

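The pads are narrower than the finger backs, so a dark finger back is bearing on the spacer's top right edge instead of a fingertip. The spacer itself is still square on the rail. I'll back off, rise, and turn the tool 90° so the flat pad sides push, as they did in the first push.

>>> apply_moves([
  [0, -0.5, 0, 0, 0, 0],
  [0, -2.5, 0, 0, 0, 0],
  [0, 0, -3, 0, 0, 0],
  [0, 0, -3, 0, 0, 0.14],
  [0, 0, 0, 0, 0, 0.14],
  [0, 0, 0, 0, 0, 0.14],
  [0, 0, 0, 0, 0, 0.14],
  [0, 0, 0, 0, 0, 0.14],
], gripper=0.1)

```text
clock: 9.75
tcp_pos: [604.4, -29.6, 104.8]
tool_rot: [-1.192, -2.905, -0.0]
force: [0.2, 0.7, 0.4]
opening: 8.2
gripper_force: 0.0
```

>>> apply_moves([
  [0, 0, 0, 0, 0, 0.14],
  [0, 0, 0, 0, 0, 0.14],
  [0, 0, 0, 0, 0, 0.14],
  [0, 0, 0, 0, 0, 0.14],
  [0, 0, 0, 0, 0, 0.14],
  [0, 0, 0, 0, 0, 0.14],
  [0, 0, 0, 0, 0, 0.03],
  [0, 0, 0, 0, 0, 0],
])

```text
clock: 10.55
tcp_pos: [604.5, -29.7, 104.8]
tool_rot: [-2.3, -2.139, 0.001]
force: [-0.1, 1.0, 0.1]
opening: 8.6
gripper_force: 0.0
```

```bash
cat >> h.py <<'E'
from scipy.spatial.transform import Rotation as Ro
x=np.array([.9973,-.0734,0]);y=np.array([.0734,.9973,0]);C=np.array([638.9,189.4,12])
def st():
    o=robot.get_obs();d=np.array(o['tcp_pos'])-C;t=Ro.from_rotvec(o['tool_rot']).as_matrix()
    print('t',o['clock'],'c',(d@x).round(1),(d@y).round(1),'z',o['tcp_pos'][2].round(1),'F',np.round(o['force'],1),'toolx.y',(t[:,0]@y).round(4),(t[:,0]@x).round(4),'op',o['opening'])
E
python3 -c "
from h import *
st();print(robot.get_obs()['joints'])"
```

```text
t 10.55 c -18.2 -221.0 z 104.8 F [-0.1  1.   0.1] toolx.y 1.0 -0.001 op 8.621362467060322
[-1.09704927e-01  5.78885687e-01  1.49528752e+00  4.25027267e-04
  1.06840590e+00 -3.74902516e-02]
```

>>> apply_moves([
  [0, 0, 2, 0, 0, 0],
  [0, 0, 2, 0, 0, 0],
  [0, 0, 1.5, 0, 0, 0],
  [0, 0, 0.6, 0, 0, 0],
  [1, 0, 0, 0, 0, 0],
  [1, 0, 0, 0, 0, 0],
  [0.7, 0, 0, 0, 0, 0],
  [0.5, 0, 0, 0, 0, 0],
])

```text
clock: 11.35
tcp_pos: [607.4, 3.3, 45.0]
tool_rot: [2.298, 2.141, 0.001]
force: [0.4, -0.1, 0.8]
opening: 8.5
gripper_force: 0.0
```

>>> apply_moves([
  [0.5, 0.02, 0, 0, 0, 0],
  [0.5, 0.02, 0, 0, 0, 0],
  [0.5, 0.02, 0, 0, 0, 0],
  [0.5, 0.02, 0, 0, 0, 0],
  [0.5, 0.02, 0, 0, 0, 0],
  [0.5, 0.02, 0, 0, 0, 0],
  [0.5, 0.02, 0, 0, 0, 0],
  [0.5, 0.02, 0, 0, 0, 0],
])

```text
clock: 12.15
tcp_pos: [611.4, 42.4, 44.1]
tool_rot: [-2.3, -2.14, 0.001]
force: [-2.6, -2.4, 0.3]
opening: 8.3
gripper_force: 1.4
```

```bash
python3 - <<'E'
from h import *
st();m=camera_model('wrist');a=camera('wrist')
cv2.imwrite('pics/w5.png',a)
for p in [(-34,-136,20),(0,-136,20),(-34,-92,20),(0,-92,20)]: print(p,proj(m,C+p[0]*x+p[1]*y+[0,0,p[2]]).round())
E
```

```text
t 12.15 c -16.6 -148.7 z 44.1 F [-2.6 -2.4  0.3] toolx.y 1.0 -0.0015 op 8.299874372555536
(-34, -136, 20) [[264. 290.]]
(0, -136, 20) [[359. 290.]]
(-34, -92, 20) [[259. 166.]]
(0, -92, 20) [[363. 166.]]
```

View pics/w5.png

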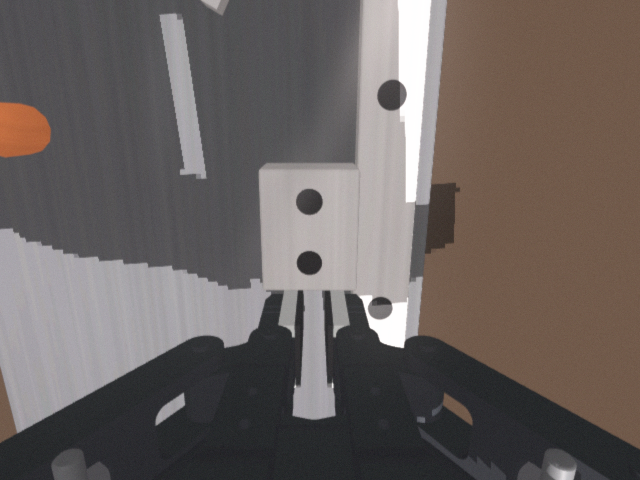

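The spacer (262–357, 170–288) lies flush against the rail and square on both pads. I'll carry on toward the stop.

>>> apply_moves([
  [0.5, 0.01, 0, 0, 0, 0],
  [0.5, 0.01, 0, 0, 0, 0],
  [0.5, 0.01, 0, 0, 0, 0],
  [0.5, 0.01, 0, 0, 0, 0],
  [0.5, 0.01, 0, 0, 0, 0],
  [0.5, 0.01, 0, 0, 0, 0],
  [0.5, 0.01, 0, 0, 0, 0],
  [0.5, 0.01, 0, 0, 0, 0],
])

```text
clock: 13.0
tcp_pos: [615.2, 82.2, 44.3]
tool_rot: [-2.3, -2.14, 0.0]
force: [-1.1, -0.9, -0.5]
opening: 8.7
gripper_force: 0.7
```

>>> apply_moves([
  [0.5, 0.01, 0, 0, 0, 0],
  [0.5, 0.01, 0, 0, 0, 0],
  [0.5, 0.01, 0, 0, 0, 0],
  [0.5, 0.01, 0, 0, 0, 0],
  [0.5, 0.01, 0, 0, 0, 0],
  [0.5, 0.01, 0, 0, 0, 0],
  [0.5, 0, 0, 0, 0, 0],
  [0.4, 0, 0, 0, 0, 0],
])

```text
clock: 13.8
tcp_pos: [618.7, 121.2, 44.3]
tool_rot: [2.3, 2.14, 0.001]
force: [-0.7, -0.4, -0.6]
opening: 8.6
gripper_force: 0.5
```

>>> apply_moves([
  [0.3, 0, 0, 0, 0, 0],
  [0.2, 0, 0, 0, 0, 0],
  [0.2, 0, 0, 0, 0, 0],
  [0.1, 0, 0, 0, 0, 0],
  [0.1, 0, 0, 0, 0, 0],
  [0, 0, 0, 0, 0, 0],
  [0, 0, 0, 0, 0, 0],
  [0, 0, 0, 0, 0, 0],
])

```text
clock: 14.6
tcp_pos: [619.3, 129.6, 44.3]
tool_rot: [-2.3, -2.14, -0.0]
force: [0.8, -0.8, -0.6]
opening: 8.6
gripper_force: 0.0
```

```bash
python3 -c "
from h import *
st()"
```

```text
t 14.6 c -15.2 -61.0 z 44.3 F [ 0.8 -0.8 -0.6] toolx.y 1.0 -0.0014 op 8.593918787622123
```

>>> apply_moves([
  [0.2, 0, 0, 0, 0, 0],
  [0.1, 0, 0, 0, 0, 0],
  [0.1, 0, 0, 0, 0, 0],
  [0.1, 0, 0, 0, 0, 0],
  [0, 0, 0, 0, 0, 0],
  [0, 0, 0, 0, 0, 0],
  [0, 0, 0, 0, 0, 0],
  [0, 0, 0, 0, 0, 0],
])

```text
clock: 15.4
tcp_pos: [619.6, 134.6, 44.2]
tool_rot: [-2.3, -2.14, 0.0]
force: [0.2, 0.3, -0.2]
opening: 8.6
gripper_force: 0.0
```

>>> apply_moves([
  [0.1, 0, 0, 0, 0, 0],
  [0, 0, 0, 0, 0, 0],
  [0.1, 0, 0, 0, 0, 0],
  [0, 0, 0, 0, 0, 0],
  [0.1, 0, 0, 0, 0, 0],
  [0, 0, 0, 0, 0, 0],
  [0, 0, 0, 0, 0, 0],
  [0, 0, 0, 0, 0, 0],
])

```text
clock: 16.2
tcp_pos: [619.7, 135.8, 44.3]
tool_rot: [2.3, 2.139, -0.004]
force: [-3.2, -13.8, 2.3]
opening: 8.4
gripper_force: 7.0
```

```bash
python3 - <<'E'
from h import *
st();m=camera_model('wrist');a=camera('wrist')
cv2.imwrite('pics/w6.png',cv2.resize(a[120:340,180:460],None,fx=2.6,fy=2.6))
for p in [(-34,-44,20),(0,-44,20),(-34,0,20),(0,0,20)]: print(p,((proj(m,C+p[0]*x+p[1]*y+[0,0,p[2]])-[180,120])*2.6).round())
E
```

```text
t 16.2 c -15.2 -54.8 z 44.3 F [ -3.2 -13.8   2.3] toolx.y 1.0 -0.0008 op 8.355128739963794
(-34, -44, 20) [[208. 452.]]
(0, -44, 20) [[453. 453.]]
(-34, 0, 20) [[195. 135.]]
(0, 0, 20) [[463. 135.]]
```

View pics/w6.png

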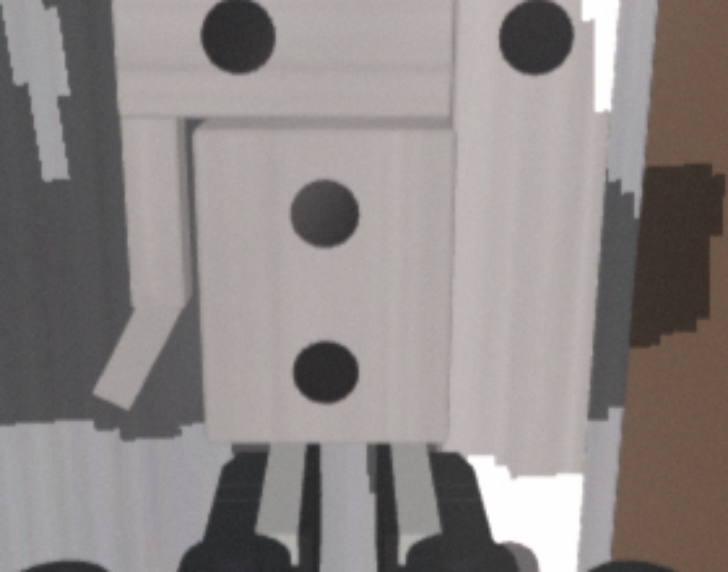

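It is seated against the stop: about 14 N has built up, and the 4 mm gap on the lip side shows at (190,200). I'll drag it lightly toward the rail while pressing, then retreat.

>>> apply_moves([
  [0, 0.1, 0, 0, 0, 0],
  [0, 0.1, 0, 0, 0, 0],
  [0.1, 0, 0, 0, 0, 0],
  [0, 0, 0, 0, 0, 0],
  [0, 0, 0, 0, 0, 0],
  [0, 0, 0, 0, 0, 0],
  [0, 0, 0, 0, 0, 0],
  [0, 0, 0, 0, 0, 0],
])

```text
clock: 17.05
tcp_pos: [621.0, 135.9, 44.0]
tool_rot: [2.301, 2.139, -0.009]
force: [-11.1, -20.0, 7.4]
opening: 8.6
gripper_force: 10.5
```

>>> apply_moves([
  [-0.3, 0, 0, 0, 0, 0],
  [-0.5, 0, 0, 0, 0, 0],
  [-1.5, 0, 0, 0, 0, 0],
  [0, 0, -2, 0, 0, 0],
  [0, 0, -3, 0, 0, 0],
  [0, 0, -3, 0, 0, 0],
  [0, 0, -2, 0, 0, 0],
  [0, 0, 0, 0, 0, 0],
])

```text
clock: 17.85
tcp_pos: [621.4, 115.0, 147.5]
tool_rot: [2.298, 2.138, 0.007]
force: [0.5, -0.3, -0.8]
opening: 8.7
gripper_force: 0.0
```

```bash
python3 - <<'E'
from h import *
st();m=camera_model('wrist');a=camera('wrist')
q=np.array([[ -60,-90],[40,-90],[-60,30],[40,30]],float)
src=np.array([proj(m,C+p[0]*x+p[1]*y+[0,0,20])[0] for p in q],np.float32)
dst=((q-[-60,-90])*[6,-5]+[0,600]).astype(np.float32); dst=np.array([[ (p[0]+60)*5,(30-p[1])*5] for p in q],np.float32)
w=cv2.warpPerspective(a,cv2.getPerspectiveTransform(src,dst),(500,600));cv2.imwrite('pics/w7.png',w)
print('rectified at z=20: u=(x+60)*5, v=(30-y)*5; block expected u130-300 v150-370')
E
```

```text
t 17.85 c -12.0 -75.5 z 147.5 F [ 0.5 -0.3 -0.8] toolx.y 1.0 -0.0013 op 8.708532024390362
rectified at z=20: u=(x+60)*5, v=(30-y)*5; block expected u130-300 v150-370
```

View pics/w7.png

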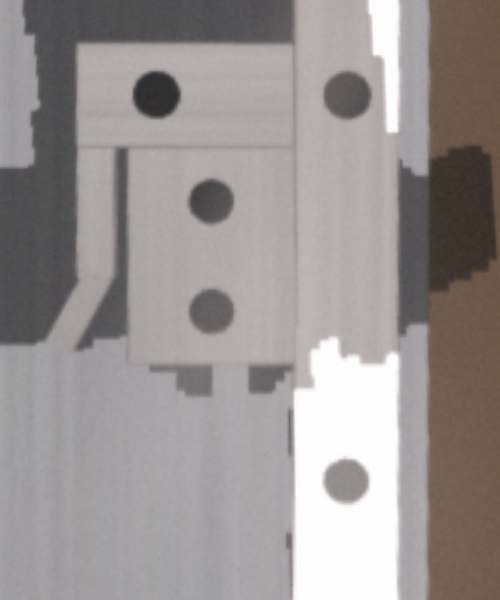

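The rectified view shows the spacer (128–295, 148–365) square in the pocket. There is no gap to the rail or the stop, and the lip gap is even. The arm is clear, so I'll hand in.

```bash
python3 -c "
from h import *
print(robot.job_done())"
```

```text
the job is handed in; nothing more can be done
None
```

The spacer was pushed flat to the rail and slid home square against rail and end stop, at about 18 s on the clock; one slide attempt briefly bore on its top edge with a finger back and was redone, the other things were left alone, and the job is handed in with the arm clear.

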